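Load the round blank into the hinged embossing die and close it

ROBOT

A 6-joint arm with a two-finger parallel gripper is mounted at the origin on the work surface. World frame = base frame: x ahead of the robot, y to its left, z up, the work surface at z = 0. Lengths are in mm, angles in rad, forces in N, time in s.
With the tool pointing down it reaches from about 350 to 975 mm from the base axis. Payload 7.1 kg.
Tool frame: the origin (TCP) lies between the finger pads; the fingertips stand 19 mm ahead of it and the grasp point (between the pads) is the TCP; z points along the fingers, y is the line along which they close (so a half turn about z gives the same grasp; the last joint's range is limited). The gripper opens to 88 mm and grips with 3 to 60 N. Pads are 20 mm wide; open, the fingers measure 115 mm over their backs; the gripper's body (75 mm by 178 mm) begins 61 mm behind the grasp point.
Start: joints at [-1.226, 0.423, 1.63, -0, 1.089, -0.019], TCP at [222.409, -584.071, 241.675] pointing down, gripper open.
Joint ranges: [-3, 3], [-0.9, 2.11], [0.09, 2.58], [-1.31, 4.45], [0.11, 2.69], [-2.54, 2.54]. Speed limits (rad/s): [2.39, 2.39, 3.01, 3.14, 3.14, 3.14].

INTERFACE

Orientations are given as a rotation vector (axis times angle).
In Python, from workcell import ctrl gives the robot as it stands.
- The arm moves only by the tool arm_command, never from a script. Its argument "series" is a list of rows, each an object with "linear": the shift along the tool's x, y, z in m, a list of three; "turn": the turn about the tool's z in rad. A call has 1 to 10 rows; each row shifts and turns the commanded pose from where the row before left it, along the tool's axes as they then stand; what a row does not reach is not made up. A row lasts 1/10 s, in which the tool goes at most 50 mm and 8.59 degrees, less where a joint would pass 70% of its speed; a pose out of reach is approached as far as the arm can. A call with a gripper value outside its range is refused whole. "jaw" is the opening, from -1 (shut) to 1 (fully open), set as the call begins (left out, the last holds). The fingers move at their own pace and stop on an object; the grip force is fixed at half the most. Time passes only in rows, so rows that do not move let the fingers close. It gives the time, the measured TCP pose, the force, the opening and the grip force at its end, in the units of the state.
- ctrl.get_obs(): the state, without advancing time (a new reading comes with each control period).
- ctrl.get_image(name): name is "scene" or "top" or "wrist"; returns a dict with "frame" (384x512x3 uint8, blue, green, red), "fx", "fy", "cx", "cy" (pixels), "k1" (the pictures are not rectified: a ray, as slopes to the right and down, at radius r is drawn at 1 + k1 r^2 times it, then the intrinsics apply), "rvec" (rotation vector, rad) and "tvec" (3), from world to camera coordinates, as OpenCV has them. Camera axes: x right, y down, z forward; pixel columns grow to the right and rows downward; lengths in mm; the calibration is good to about 2 mm. A picture is of the moment at which its call begins. There is no depth.
- ctrl.close_job(): hands the job in; it is judged then, once.
The state is a dict: "t": time; "qpos": joint angles; "qvel": joint speeds; "joint_torque": joint torques, N m; "ee_pos": TCP position; "orientation": TCP orientation; "ft_force": force on the tool from outside, world axes, zero at the start; "moment": the same for the moment, N m; "width": finger opening in mm; "grasp_force": force on a finger pad.
Only numpy, scipy, OpenCV 4.12 (cv2) and the standard library are available. Lean on these libraries where they do the work, as an engineer would, in place of code of your own. Each camera call takes 0.05 s, during which the arm holds its last target. There are 200 camera calls.

TASK

Load the hinged die: slide the round blank along the loading plate into the die's round cavity, without picking it up, until it has dropped in and lies flat and flush all round. Then swing the die's upper half over and close it fully down on the blank. Leave the square blank and the other things on the bench where they are.

Things in the scene. Friction and masses are not known exactly. Their poses are not given: they have to be found in the camera images.
- cavity (a point): centre of the round cavity, level with the die's top face, 30 mm above the bench. 99 mm across, 6 mm deep, flat floor, in a dark steel die 150 mm (x) by 170 mm (y) fixed to the bench. Axes: z up, y from the loading plate to the cavity and on to the hinge. Two guide pins, 12 mm thick, stand 14 mm above the face at x = -64 and 64, y = 55 mm.
- plate (a point): centre of the loading plate's top: a fixed grey plate 270 mm (x) by 225 mm (y), flush with the die's top face (30 mm above the bench) and joining it without a step, so that a blank slides straight across. It lies 197.5 mm from the cavity towards -y; same axes as the cavity.
- disc_center (a point): centre (half-way up) of the round blank: a plain aluminium disc 96 mm across and 6 mm thick, about 0.12 kg, loose on the loading plate (its centre 33 mm above the bench); z is its axis. Seated, its top is flush with the die face and this point lies 3 mm below the cavity point.
- square_center (a point): centre of the square blank, the same aluminium, 84 by 84 by 6 mm, loose on the loading plate 120 to 150 mm beside the round one, on one side or the other; axes along its sides. It does not belong in this die.
- upper (a joint): angle of the die's upper half about its hinge, rad: 0 shut (lying level on the die, 1.5 mm above its face), about 1.6 to 2.1 at the start (standing up, leaning back away from the cavity), at most 2.2. The hinge is stiff: the plate stays where it is left and takes about 2 to 10 N at the bar to swing shut.
- hinge_line (a point): middle of the hinge axis, 37.5 mm above the bench, 94 mm from the cavity towards +y; axes as the cavity's; the hinge runs along x. The upper half is an aluminium plate 150 mm wide and 12 mm thick, its free edge 169 mm from the axis. A round boss 40 mm wide and 14 mm high stands on its outer face, 75 mm from the axis.
- bar (a point): middle of the upper half's steel handle bar: 12 mm thick, 116 mm long, parallel to the hinge, on two 12 mm posts 104 mm apart, its centre 40 mm off the plate's outer face. With the plate shut the bar is 152 mm from the hinge axis towards -y and 46 mm above it (83.5 mm above the bench).
- hammer: hammer, about 0.3 m long, lying flat on the bench beyond the loading plate's free end, a bystander
- tin: upright tin, 74 mm across and 110 mm tall, a bystander; origin at the centre of its underside
- box: open cardboard box 90 by 120 by 50 mm, a bystander; origin at the centre of its underside
Mind the look-alikes: they are no part of the job. What is shaped like the part that bears disc_center but brown, pink or red is not meant.

How it is judged:
By the outcome, as a careful person would: the job done as asked, in the order asked, and still so for the second after the job is handed in, with the robot touching nothing.
It also fails if it takes over 64 s, if anything falls off the work surface, if the arm or the gripper's body presses on something with over 40 N, if the wrist force passes 120 N, or if a joint passes its speed limit or range.

## Working session

There is one attempt and no reset: what is moved stays moved. The work goes in short steps, Python scripts to look and compute and a tool call to move; the robot and the scene stay as the last step left them, time stands still between calls to the robot, and variables do not carry over. Pictures are saved under pics/ and viewed, at most 10 in all, crops included, and the job is handed in when it is done.

Besides the shell and the picture viewer there is one more tool, called after "Call:" as a command line: name --argument value ..., lists and objects as JSON in quotes. arm_command: Moves the arm, as the interface text tells. Its arguments: {"type":"object","properties":{"series":{"type":"array"},"jaw":{"type":"number"}},"required":["series"]}

```bash
mkdir -p pics; cat > h.py <<'E'
import numpy as np, cv2
from workcell import ctrl
def grab(n):
    d=ctrl.get_image(n); return d
def cam(d):
    R=cv2.Rodrigues(np.array(d['rvec'],float))[0]; t=np.array(d['tvec'],float).ravel(); return R,t
def ray(d,u,v):
    R,t=cam(d); x=(u-d['cx'])/d['fx']; y=(v-d['cy'])/d['fy']
    rd=np.hypot(x,y); r=rd
    for _ in range(20): r=rd/(1+d['k1']*r*r)
    s=r/rd if rd>0 else 1
    return -R.T@t, R.T@np.array([x*s,y*s,1])
def onz(d,u,v,z):
    o,r=ray(d,u,v); return o+r*(z-o[2])/r[2]
def proj(d,P):
    R,t=cam(d); p=R@np.array(P,float)+t; x,y=p[:2]/p[2]; f=1+d['k1']*(x*x+y*y)
    return np.array([d['fx']*x*f+d['cx'],d['fy']*y*f+d['cy']])
E
python3 - <<'E'
from h import *
a=grab('top');b=grab('scene')
for n,d in(('top',a),('scene',b)):
    cv2.imwrite(f'pics/{n}0.png',cv2.resize(d['frame'],(800,600)));cv2.imwrite(f'{n}0.png',d['frame'])
    import pickle;pickle.dump(d,open(f'{n}0.pkl','wb'))
    print(n,d['fx'],d['k1'],-cam(d)[0].T@cam(d)[1])
print(ctrl.get_obs())
E
```

```text
top 396.59527549538205 -0.1273964924236909 [ 496.00876978   -8.53468533 1672.69608298]
scene 402.5604981649629 -0.019694377957063924 [1561.13053162 -336.37968321 1069.7358754 ]
{'t': 0.1, 'qpos': array([-1.22601604e+00,  4.23760497e-01,  1.63061958e+00,  7.58545376e-06,
        1.08858965e+00, -1.90253225e-02]), 'qvel': array([-1.10582257e-05, -1.65886913e-03,  2.65862030e-04, -2.38970281e-03,
        1.33189165e-03,  7.32509760e-04]), 'joint_torque': array([-6.10705574e-04, -5.45614100e+01, -2.74323785e+01,  6.45227102e-02,
        1.87892216e-02, -5.08552466e-05]), 'ee_pos': array([ 222.244496  , -583.63694151,  240.979501  ]), 'orientation': array([-3.08842379e+00, -5.68066778e-01,  3.40204881e-04]), 'ft_force': array([-0.89700673,  0.29224771,  0.48642241]), 'moment': array([ 0.02999873,  0.00519482, -0.04279467]), 'grasp_force': 0.0, 'width': 88.12715350132612}
```

View pics/top0.png

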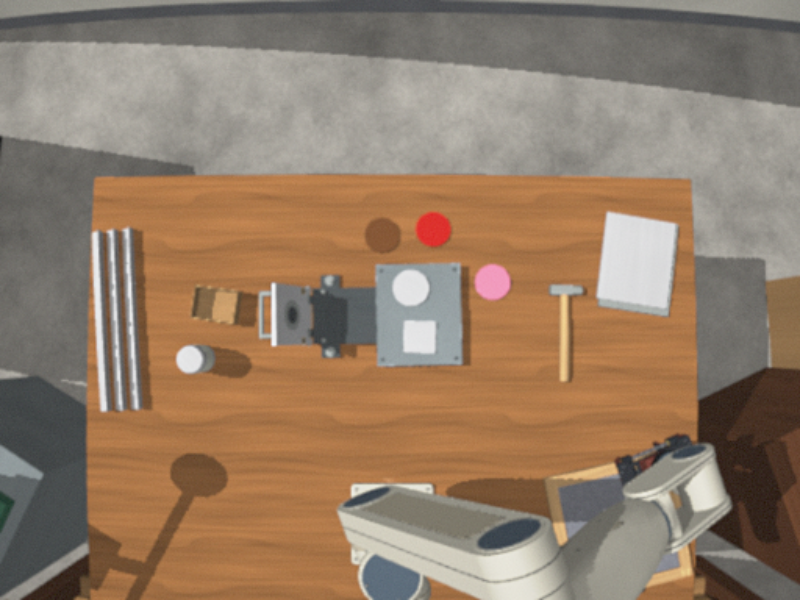

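View pics/scene0.png

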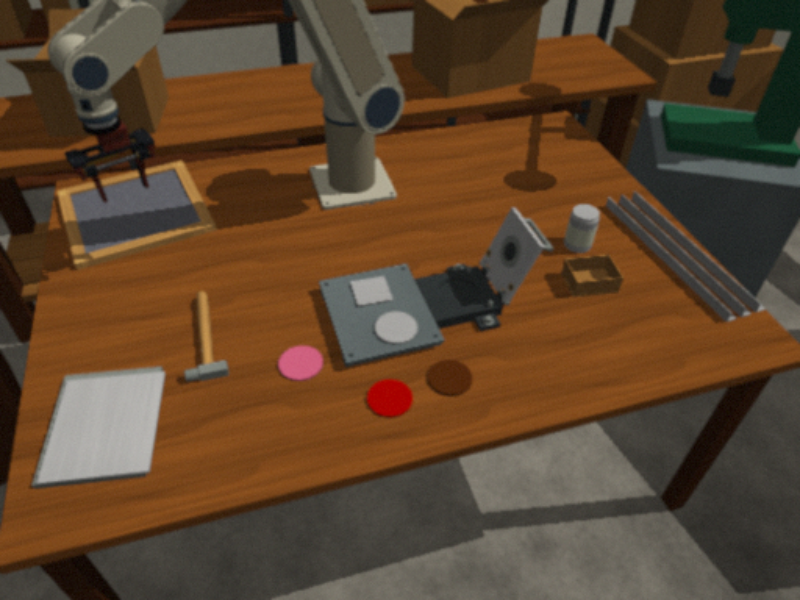

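The top view (800x600) shows the die axis running to image left (world +y). The round blank is at (410,287), the square at (419,337), the plate spans about (377–462, 264–367), and the upper half stands at (290,315) with its bar at (263,315). The scene view agrees. The brown, red and pink discs lie on the bench.

```bash
python3 - <<'E'
from h import *
import pickle
d=pickle.load(open('top0.pkl','rb'));f=d['frame']
roi=np.zeros(f.shape[:2],np.uint8);roi[160:245,225:310]=1
hsv=cv2.cvtColor(f,cv2.COLOR_BGR2HSV)
w=((f.min(2)>180)&(roi>0)).astype(np.uint8)
for c in cv2.findContours(w,cv2.RETR_EXTERNAL,cv2.CHAIN_APPROX_NONE)[0]:
    if cv2.contourArea(c)<100: continue
    P=np.array([onz(d,*p[0],36)[:2] for p in c],np.float32)
    (x,y),s,a=cv2.minAreaRect(P); m=cv2.moments(c); 
    print('blank',onz(d,m['m10']/m['m00'],m['m01']/m['m00'],36).round(1),(x,y),s,a,cv2.contourArea(P))
g=((hsv[...,1]<90)&(roi>0)&(f.min(2)>85)).astype(np.uint8)
c=max(cv2.findContours(g,cv2.RETR_EXTERNAL,cv2.CHAIN_APPROX_NONE)[0],key=cv2.contourArea)
P=np.array([onz(d,*p[0],30)[:2] for p in c],np.float32);print('plate',cv2.minAreaRect(P),cv2.boundingRect(c))
s=pickle.load(open('scene0.pkl','rb'))
A=cv2.resize(f[160:250,150:310],None,fx=5,fy=5,interpolation=cv2.INTER_CUBIC)
cv2.imwrite('pics/topc.png',cv2.convertScaleAbs(A,alpha=1.3,beta=20))
B=cv2.resize(s['frame'][125:240,195:365],None,fx=4.5,fy=4.5,interpolation=cv2.INTER_CUBIC)
cv2.imwrite('pics/scc.png',cv2.convertScaleAbs(B,alpha=1.3,beta=20))
E
```

```text
blank [503.1 -70.2  36. ] (501.6297607421875, -70.08283233642578) (86.54733276367188, 82.60319519042969) 0.03650715574622154 6851.16442910835
blank [632.6 -46.5  36. ] (631.920654296875, -47.372188568115234) (91.42010498046875, 95.30137634277344) 0.0966891422867775 6962.2610320305685
plate ((561.4685668945312, -37.09843444824219), (273.3213195800781, 292.6807556152344), 1.2494032382965088) (225, 168, 72, 67)
```

View pics/topc.png

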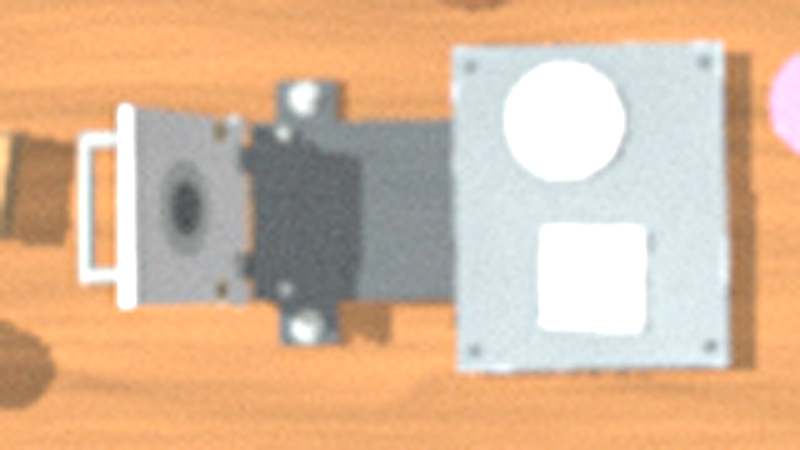

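The crop shows the plate corners at (453,46), (722,43), (730,367) and (459,371). The guide-pin tops are at (284,133) and (285,289), and the bar runs along crop x≈86 from y=138 to 280.

```bash
python3 - <<'E'
from h import *
import pickle
d=pickle.load(open('top0.pkl','rb'))
U=lambda x,y,z:onz(d,150+(x-2)/5,160+(y-2)/5,z)[:2]
c=np.array([U(*p,30) for p in((453,46),(722,43),(730,367),(459,371))]);print(c.round(1))
ctr=c.mean(0);ey=(c[0]-c[1]+c[3]-c[2]);ex=(c[0]-c[3]+c[1]-c[2])
print(ctr,np.linalg.norm(ey)/2,np.linalg.norm(ex)/2,np.degrees([np.arctan2(-ey[0],ey[1]),np.arctan2(ex[1],ex[0])]))
p=np.array([U(284,133,44),U(285,289,44)]);print('pins',p,np.linalg.norm(p[0]-p[1]))
m=p.mean(0);print(m-ctr, 'pin mid should be 252.5 along; angle',np.degrees(np.arctan2(-(m-ctr)[0],(m-ctr)[1])))
v=(m-ctr)/np.linalg.norm(m-ctr);cav=(ctr+v*197.5+m-v*55)/2;h=cav+v*94;print('cav',cav,'hinge',h)
for th in np.arange(1.6,2.2,.1):
    y=152*-np.cos(th)+46*np.sin(th);z=152*np.sin(th)+46*np.cos(th)
    P=np.r_[h+v*y,37.5+z];q=(proj(d,P)-[150,160])*5+2
    print(round(th,2),P.round(0),q.round(0))
q=proj(d,[632,-47,36])
E
```

```text
[[ 695.8   45.4]
 [ 698.7 -179.1]
 [ 429.2 -184.5]
 [ 426.    39.6]]
[562.42803513 -69.62099465] 224.32708781325357 269.7075405511813 [0.80109415 1.19268827]
pins [[621.80852055 184.17759668]
 [493.34145096 182.36250394]] 128.47989153830943
[ -4.85304938 252.89104496] pin mid should be 252.5 along; angle 1.0993869769293774
cav [558.63445485 128.06141195] hinge [556.83090081 222.04410819]
1.6 [556. 272. 188.] [144. 206.]
1.7 [556. 287. 182.] [126. 206.]
1.8 [555. 301. 175.] [109. 207.]
1.9 [555. 315. 166.] [ 94. 208.]
2.0 [555. 327. 157.] [ 81. 208.]
2.1 [555. 338. 145.] [ 70. 209.]
2.2 [554. 349. 133.] [ 60. 210.]
```

The numbers agree with the given sizes: pin span 128.5, plate 224 × 270, pin middle 252.9 from the plate. Cavity ≈ (558.6,128.1), disc ≈ (632.5,-47), θ≈1.96. I'll push along one straight diagonal with two parted fingers. First I turn the tool.

Call:
arm_command --series '[{"linear": [0,0,0],"turn": -0.146},{"linear": [0,0,0],"turn": -0.146},{"linear": [0,0,0],"turn": -0.146},{"linear": [0,0,0],"turn": -0.146},{"linear": [0,0,0],"turn": -0.146},{"linear": [0,0,0],"turn": -0.146},{"linear": [0,0,0],"turn": -0.146},{"linear": [0,0,0],"turn": -0.146},{"linear": [0,0,0],"turn": -0.146},{"linear": [0,0,0],"turn": -0.146}]' --jaw 0.36

```text
t: 1.1
ee_pos: [222.3, -583.8, 241.2]
orientation: [-1.915, -2.489, -0.001]
ft_force: [0.0, 0.1, 0.3]
width: 59.6
grasp_force: 0.0
```

Call:
arm_command --series '[{"linear": [0,0,0],"turn": -0.147},{"linear": [0.013,0.0293,0],"turn": 0},{"linear": [0.013,0.0293,0],"turn": 0},{"linear": [0.013,0.0293,0],"turn": 0},{"linear": [0.013,0.0293,0],"turn": 0},{"linear": [0.013,0.0293,0],"turn": 0},{"linear": [0.013,0.0293,0],"turn": 0},{"linear": [0.013,0.0293,0],"turn": 0},{"linear": [0.013,0.0293,0],"turn": 0},{"linear": [0.013,0.0293,0],"turn": 0}]'

```text
t: 2.1
ee_pos: [420.3, -372.4, 241.4]
orientation: [-1.735, -2.618, -0.0]
ft_force: [0.1, 0.2, 0.2]
width: 59.9
grasp_force: 0.0
```

Call:
arm_command --series '[{"linear": [0.013,0.0293,0],"turn": 0},{"linear": [0.013,0.0293,0],"turn": 0},{"linear": [0.013,0.0293,0],"turn": 0},{"linear": [0.013,0.0293,0],"turn": 0},{"linear": [0.013,0.0293,0],"turn": 0},{"linear": [0.013,0.0293,0],"turn": 0},{"linear": [0.013,0.0293,0],"turn": 0},{"linear": [0.013,0.0293,0],"turn": 0},{"linear": [0.013,0.0293,0],"turn": 0},{"linear": [0,0,0],"turn": 0}]'

```text
t: 3.1
ee_pos: [619.0, -160.5, 241.2]
orientation: [1.732, 2.621, 0.001]
ft_force: [0.4, -0.4, -1.4]
width: 59.6
grasp_force: 0.0
```

Call:
arm_command --series '[{"linear": [0.012,0.028,0],"turn": 0},{"linear": [0.012,0.028,0],"turn": 0},{"linear": [0,0,0],"turn": 0},{"linear": [0,0,0],"turn": 0}]'

```text
t: 3.5
ee_pos: [658.6, -119.4, 241.1]
orientation: [-1.734, -2.618, 0.001]
ft_force: [-0.8, -0.2, -0.7]
width: 59.5
grasp_force: 0.0
```

```bash
python3 - <<'E'
from h import *
d=grab('wrist');f=d['frame'];cv2.imwrite('pics/w1.png',f)
o=ctrl.get_obs();print(o['ee_pos'],cv2.Rodrigues(o['orientation'])[0].round(3))
w=((f.min(2)>150)).astype(np.uint8)
for c in cv2.findContours(w,cv2.RETR_EXTERNAL,cv2.CHAIN_APPROX_NONE)[0]:
    if cv2.contourArea(c)<1500: continue
    P=np.array([onz(d,*p[0],36)[:2] for p in c],np.float32)
    print(cv2.boundingRect(c),cv2.minEnclosingCircle(P),cv2.minAreaRect(P))
for P in([558.6,128.1,30],[632.5,-47,36]):print(proj(d,P))
E
```

```text
[ 658.33030401 -119.8505504   241.1564469 ] [[-0.389  0.921 -0.001]
 [ 0.921  0.389 -0.   ]
 [ 0.    -0.001 -1.   ]]
(214, 48, 95, 97) ((631.9174194335938, -48.89064407348633), 48.04963684082031) ((631.8735961914062, -49.093048095703125), (95.08251953125, 94.3931884765625), 22.95497703552246)
(82, 12, 104, 113) ((501.7552795410156, -72.68737030029297), 58.86442947387695) ((501.68359375, -72.49345397949219), (84.47489166259766, 84.16268157958984), 88.88743591308594)
[ 262.94219465 -110.08631271]
[262.42986208  95.75536027]
```

View pics/w1.png

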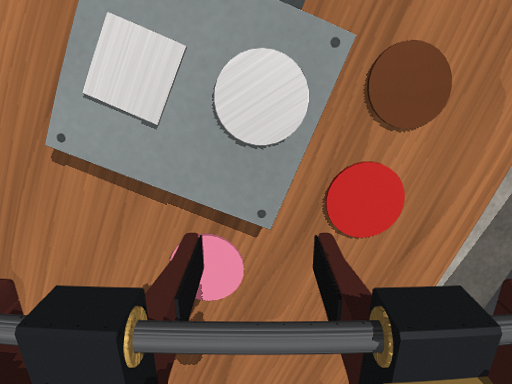

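The wrist view shows the disc at (261,97), which projects to (631.9,-48.9) with a 96 mm diameter as expected. The square is at (134,68), clear of the push line. Next I descend behind the disc.

Call:
arm_command --series '[{"linear": [0,0.0033,0.025],"turn": 0},{"linear": [0,0,0.028],"turn": 0},{"linear": [0,0,0.028],"turn": 0},{"linear": [0,0,0.028],"turn": 0},{"linear": [0,0,0.028],"turn": 0},{"linear": [0,0,0.025],"turn": 0},{"linear": [0,0,0.018],"turn": 0},{"linear": [0,0,0.009],"turn": 0},{"linear": [0,0,0],"turn": 0},{"linear": [0,0,0],"turn": 0}]'

```text
t: 4.55
ee_pos: [662.8, -118.3, 53.6]
orientation: [1.736, 2.617, 0.001]
ft_force: [-0.8, -0.6, 0.1]
width: 59.5
grasp_force: 0.0
```

Call:
arm_command --series '[{"linear": [0,0,0.0025],"turn": 0},{"linear": [0.01,0,0],"turn": 0},{"linear": [0.01,0,0],"turn": 0},{"linear": [0.004,0,0],"turn": 0},{"linear": [0.004,0,0],"turn": 0},{"linear": [0.005,0,0],"turn": 0},{"linear": [0.006,0,0],"turn": 0},{"linear": [0.007,0,0],"turn": 0},{"linear": [0.007,0,0],"turn": 0},{"linear": [0.007,0,0],"turn": 0}]'

```text
t: 5.55
ee_pos: [638.8, -62.2, 50.2]
orientation: [1.736, 2.618, 0.0]
ft_force: [0.6, -1.3, 0.2]
width: 59.3
grasp_force: 0.5
```

Call:
arm_command --series '[{"linear": [0.007,0,0],"turn": 0},{"linear": [0.007,0,0],"turn": 0},{"linear": [0.007,0,0],"turn": 0},{"linear": [0.007,0,0],"turn": 0},{"linear": [0.006,0,0],"turn": 0},{"linear": [0.006,0,0],"turn": 0},{"linear": [0.005,0,0],"turn": 0},{"linear": [0.003,0,0],"turn": 0},{"linear": [0,0,0],"turn": 0},{"linear": [0,0,0],"turn": 0}]'

```text
t: 6.55
ee_pos: [620.1, -18.4, 50.1]
orientation: [-1.736, -2.618, 0.0]
ft_force: [-0.2, -0.6, 0.5]
width: 59.9
grasp_force: 0.0
```

```bash
python3 - <<'E'
from h import *
d=grab('wrist');f=d['frame'];cv2.imwrite('pics/w2.png',f)
o=ctrl.get_obs();print(o['ee_pos'],o['ft_force'])
for P in([558.6,128.1,30],[558.6,126,30]):print(proj(d,P))
E
```

```text
[620.14224967 -18.49705265  50.0351853 ] [-0.11460828  0.0769216   0.04893654]
[259.62019351 -88.16180961]
[257.7174458  -83.51909977]
```

View pics/w2.png

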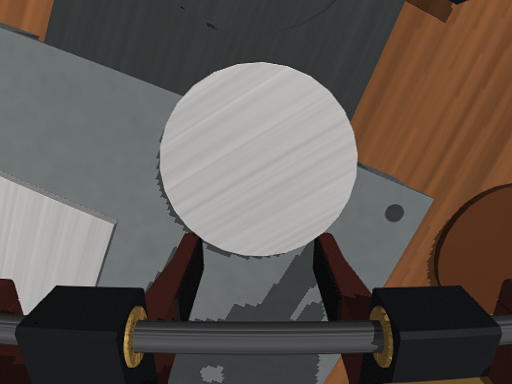

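The disc, at about (259,160), sits against both fingers. The seam runs through (30,36), (180,96) and (432,196). The die's right edge runs from (357,125) up to (405,5), and the cavity rim is just visible at the top near (250,25)–(335,5).

```bash
python3 - <<'E'
from h import *
d=grab('wrist');f=d['frame']
w=(f.min(2)>130).astype(np.uint8)
for c in cv2.findContours(w,cv2.RETR_EXTERNAL,cv2.CHAIN_APPROX_NONE)[0]:
    if cv2.contourArea(c)<8000: continue
    P=np.array([onz(d,*p[0],36)[:2] for p in c],np.float32)
    print(cv2.boundingRect(c),cv2.minEnclosingCircle(P))
for u,v in((30,36),(180,96),(432,196),(360,118),(403,10)):print((u,v),onz(d,u,v,30).round(1))
A=cv2.resize(f[0:130,150:430],None,fx=2.8,fy=2.8,interpolation=cv2.INTER_CUBIC)
cv2.imwrite('pics/w2c.png',cv2.convertScaleAbs(A,alpha=2,beta=0))
E
```

```text
(0, 176, 114, 139) ((511.3103942871094, -64.97799682617188), 46.637542724609375)
(160, 62, 198, 194) ((601.2203369140625, 25.403104782104492), 47.975120544433594)
(30, 36) [477.2  41.2  30. ]
(180, 96) [554.4  41.3  30. ]
(432, 196) [692.2  45.3  30. ]
(360, 118) [637.8  65.4  30. ]
(403, 10) [634.  117.2  30. ]
```

View pics/w2c.png

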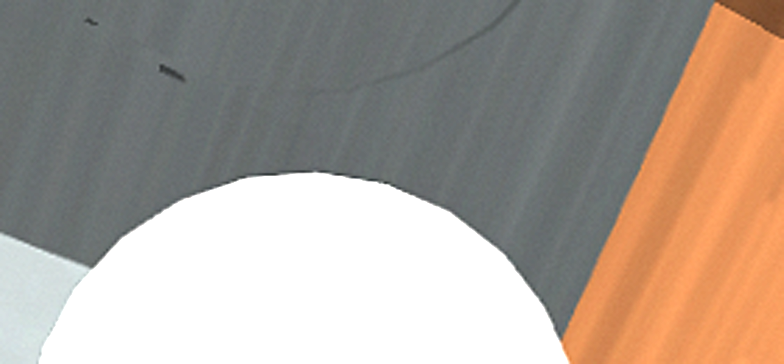

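The cavity, refined from the seam and die edge, is ≈ (558.8,126.7). The remaining push is 110 mm on the same heading.

Call:
arm_command --series '[{"linear": [0.004,0,0],"turn": 0},{"linear": [0.006,0,0],"turn": 0},{"linear": [0.007,0,0],"turn": 0},{"linear": [0.007,0,0],"turn": 0},{"linear": [0.007,0,0],"turn": 0},{"linear": [0.007,0,0],"turn": 0},{"linear": [0.007,0,0],"turn": 0},{"linear": [0.007,0,0],"turn": 0},{"linear": [0.007,0,0],"turn": 0},{"linear": [0.006,0,0],"turn": 0}]'

```text
t: 7.65
ee_pos: [594.7, 42.0, 50.2]
orientation: [1.736, 2.619, 0.0]
ft_force: [0.5, 0.3, -0.7]
width: 59.8
grasp_force: 0.2
```

Call:
arm_command --series '[{"linear": [0.006,0,0],"turn": 0},{"linear": [0.006,0,0],"turn": 0},{"linear": [0.005,0,0],"turn": 0},{"linear": [0.005,0,0],"turn": 0},{"linear": [0.005,0,0],"turn": 0},{"linear": [0.004,0,0],"turn": 0},{"linear": [0.003,0,0],"turn": 0},{"linear": [0.003,0,0],"turn": 0},{"linear": [0.002,0,0],"turn": 0},{"linear": [0,0,0],"turn": 0}]'

```text
t: 8.65
ee_pos: [579.7, 77.5, 50.2]
orientation: [-1.736, -2.619, -0.0]
ft_force: [-0.3, -0.1, -0.0]
width: 59.9
grasp_force: 0.0
```

```bash
cat > look.py <<'E'
from h import *
import sys
d=grab('wrist');f=d['frame'];cv2.imwrite('pics/'+sys.argv[1]+'.png',f)
o=ctrl.get_obs();print(o['ee_pos'],o['ft_force'])
w=(f.min(2)>130).astype(np.uint8)
for c in cv2.findContours(w,cv2.RETR_EXTERNAL,cv2.CHAIN_APPROX_NONE)[0]:
    if cv2.contourArea(c)<8000: continue
    for z in(30,36):
        P=np.array([onz(d,*p[0],z)[:2] for p in c],np.float32)
        print(z,cv2.boundingRect(c),cv2.minEnclosingCircle(P),cv2.fitEllipse(P))
E
python3 look.py w3
```

```text
[579.66678307  77.41239054  50.14743824] [-0.72529925  0.16190589  0.92966327]
30 (161, 64, 195, 195) ((562.1419677734375, 118.79879760742188), 50.02913284301758) ((561.9429321289062, 118.70993041992188), (97.71279907226562, 99.37899017333984), 29.957426071166992)
36 (161, 64, 195, 195) ((561.5657348632812, 120.10649871826172), 48.191375732421875) ((561.3740844726562, 120.02091217041016), (94.1234359741211, 95.72842407226562), 29.957578659057617)
```

Call:
arm_command --series '[{"linear": [0.002,0,0],"turn": 0},{"linear": [0.002,0,0],"turn": 0},{"linear": [0.001,0,0],"turn": 0},{"linear": [0.001,0,0],"turn": 0},{"linear": [0,0,0],"turn": 0},{"linear": [0,0,0],"turn": 0}]'

```text
t: 9.3
ee_pos: [577.4, 82.9, 50.2]
orientation: [-1.736, -2.619, -0.0]
ft_force: [0.0, 0.4, -0.0]
width: 60.0
grasp_force: 0.0
```

```bash
python3 look.py w4
```

```text
[577.45540469  82.83250256  50.21841003] [-0.34384884 -0.13503989  0.22283806]
30 (163, 64, 191, 188) ((558.6200561523438, 125.90499114990234), 47.952972412109375) ((558.6206665039062, 125.98399353027344), (94.88286590576172, 95.11814880371094), 62.516910552978516)
36 (163, 64, 191, 188) ((558.0908203125, 127.14875030517578), 46.191429138183594) ((558.0914916992188, 127.22486114501953), (91.39733123779297, 91.62397003173828), 62.517181396484375)
```

View pics/w4.png

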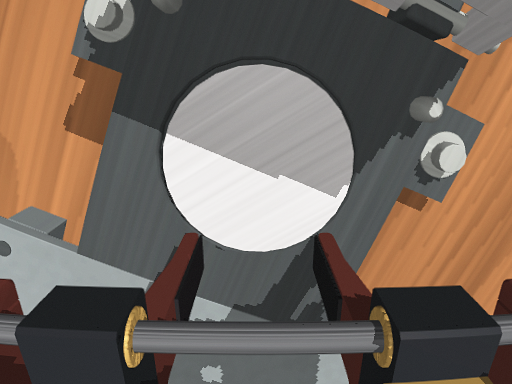

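The picture shows the disc seated. Its apparent radius at z=30 is 48.0 mm, and the cavity's dark ring shows evenly all round, centre (258,157). Next I back off, lift and turn for the bar.

Call:
arm_command --series '[{"linear": [-0.004,0,0],"turn": 0},{"linear": [-0.008,0,0],"turn": 0},{"linear": [0,0,-0.015],"turn": 0},{"linear": [0,0,-0.03],"turn": 0},{"linear": [0,0,-0.03],"turn": 0},{"linear": [0,0,-0.03],"turn": 0},{"linear": [0,0,-0.03],"turn": 0},{"linear": [0,0,-0.03],"turn": 0},{"linear": [0,0,-0.03],"turn": 0},{"linear": [0,0,-0.025],"turn": 0}]'

```text
t: 10.35
ee_pos: [582.2, 71.6, 273.2]
orientation: [1.735, 2.617, 0.002]
ft_force: [1.0, 0.2, 0.3]
width: 60.0
grasp_force: 0.0
```

Call:
arm_command --series '[{"linear": [0,0,0],"turn": -0.149},{"linear": [0,0,0],"turn": -0.149},{"linear": [0,0,0],"turn": -0.149},{"linear": [0,0,0],"turn": -0.149},{"linear": [0,0,0],"turn": -0.149},{"linear": [0,0,0],"turn": -0.149},{"linear": [0,0,0],"turn": -0.149},{"linear": [0,0,0],"turn": -0.147},{"linear": [0,0,0],"turn": 0},{"linear": [0,0,0],"turn": 0}]' --jaw -0.41

```text
t: 11.35
ee_pos: [582.1, 71.6, 271.0]
orientation: [-0.023, 3.141, 0.0]
ft_force: [-0.1, -1.4, -1.2]
width: 26.0
grasp_force: 0.0
```

Call:
arm_command --series '[{"linear": [0.002,0.02,0],"turn": 0},{"linear": [0.003,0.03,0],"turn": 0},{"linear": [0.003,0.03,0],"turn": 0},{"linear": [0.003,0.03,0],"turn": 0},{"linear": [0.003,0.03,0],"turn": 0},{"linear": [0.003,0.03,0],"turn": 0},{"linear": [0.003,0.03,0],"turn": 0},{"linear": [0.002,0.02,0],"turn": 0},{"linear": [0,0,0],"turn": 0},{"linear": [0,0,0],"turn": 0}]'

```text
t: 12.35
ee_pos: [555.7, 291.2, 270.3]
orientation: [0.028, -3.141, 0.001]
ft_force: [0.2, 0.2, -0.5]
width: 26.0
grasp_force: 0.0
```

```bash
python3 - <<'E'
from h import *
d=grab('wrist');f=d['frame'];cv2.imwrite('pics/w5.png',f)
o=ctrl.get_obs();print(o['ee_pos'],cv2.Rodrigues(o['orientation'])[0].round(3),o['qpos'])
h=np.array([556.9,220.7]);v=np.array([-.019,1])
for th in(1.8,1.9,1.96,2.05):
    y=152*-np.cos(th)+46*np.sin(th);z=152*np.sin(th)+46*np.cos(th)
    P=np.r_[h+v*y,37.5+z];print(th,P.round(1),[proj(d,P+np.array([s,0,0])).round(0) for s in(-52,0,52)])
E
```

```text
[555.8454083  290.65766223 270.24016379] [[-1.    -0.018 -0.   ]
 [-0.018  1.    -0.   ]
 [ 0.    -0.    -1.   ]] [ 4.62981643e-01  3.96830239e-01  1.59974208e+00 -3.46953039e-04
  1.14533881e+00 -1.12538000e+00]
1.8 [555.4 300.  175.1] [array([272., 135.]), array([270., 205.]), array([268., 265.])]
1.9 [555.1 313.4 166.5] [array([290., 134.]), array([287., 201.]), array([284., 260.])]
1.96 [555.  320.9 160.7] [array([299., 133.]), array([296., 198.]), array([293., 257.])]
2.05 [554.8 331.6 151.2] [array([312., 131.]), array([308., 195.]), array([304., 251.])]
```

View pics/w5.png

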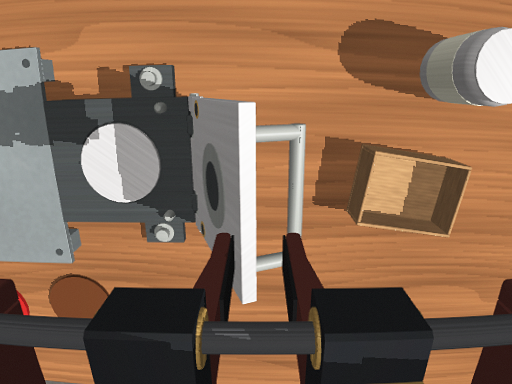

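The wrist view shows the bar at column ≈296 (rows 125–270), which matches θ≈1.95, so the bar is at (555,320.5,161). The plate's outer edge is at column ≈255, leaving room for a finger in between. Next I move over it and descend.

Call:
arm_command --series '[{"linear": [0,0.015,0],"turn": 0},{"linear": [0,0.015,0],"turn": 0},{"linear": [0,0.001,0],"turn": 0},{"linear": [0,0,0.015],"turn": 0},{"linear": [0,0,0.02],"turn": 0},{"linear": [0,0,0.02],"turn": 0},{"linear": [0,0,0.01],"turn": 0},{"linear": [0,0,0],"turn": 0}]'

```text
t: 13.2
ee_pos: [554.2, 321.5, 202.8]
orientation: [0.03, -3.138, 0.003]
ft_force: [0.3, -0.7, -0.2]
width: 25.8
grasp_force: 0.0
```

```bash
python3 - <<'E'
from h import *
d=grab('wrist');f=d['frame'];cv2.imwrite('pics/w6.png',f)
o=ctrl.get_obs();print(o['ee_pos'],o['ft_force'])
print(proj(d,[555,320.5,161]),proj(d,[500,320.5,161]))
E
```

```text
[554.90214821 321.89543124 204.24282762] [ 0.20437422 -0.47735293  0.07120137]
[257.32764521 235.64641445] [259.06691961 144.96014333]
```

View pics/w6.png

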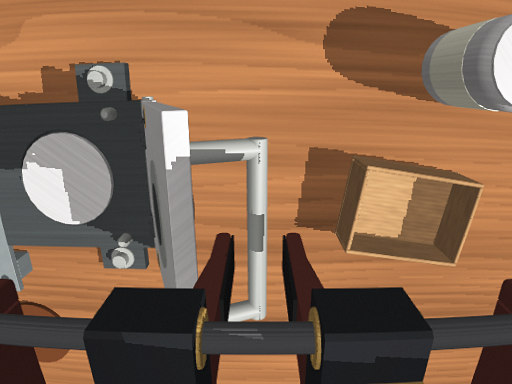

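The bar at column 257 runs midway between the finger inner faces (232 and 287), and the near finger clears the plate edge (190). I descend and grip.

Call:
arm_command --series '[{"linear": [0,0,0.012],"turn": 0},{"linear": [0,0,0.012],"turn": 0},{"linear": [0,0,0.012],"turn": 0},{"linear": [0,0,0.007],"turn": 0},{"linear": [0,0,0],"turn": 0},{"linear": [0,0,0],"turn": 0}]'

```text
t: 13.85
ee_pos: [555.3, 322.3, 162.0]
orientation: [0.03, -3.141, 0.0]
ft_force: [0.0, 1.0, -0.3]
width: 25.8
grasp_force: 0.0
```

Call:
arm_command --series '[{"linear": [0,0,0],"turn": 0},{"linear": [0,0,0],"turn": 0},{"linear": [0,0,0],"turn": 0},{"linear": [0,0,0],"turn": 0},{"linear": [0,0,0],"turn": 0}]' --jaw -1

```text
t: 14.35
ee_pos: [555.6, 321.4, 162.3]
orientation: [-0.03, 3.141, -0.002]
ft_force: [1.8, -4.8, -1.7]
width: 11.2
grasp_force: 30.0
```

```bash
python3 - <<'E'
import numpy as np
th=np.linspace(1.9576,0,31);y=-152*np.cos(th)+46*np.sin(th);z=152*np.sin(th)+46*np.cos(th)
Y=np.round(y-y[0],0);Z=np.round(z-z[0],0)
print([(int(a),int(-b)) for a,b in zip(np.diff(Y),np.diff(Z))]);print(y[::10]+220.7,z[::10]+37.5)
E
```

```text
[(-8, -6), (-9, -6), (-9, -5), (-9, -5), (-10, -4), (-10, -3), (-10, -2), (-10, -2), (-10, -2), (-10, 0), (-11, 0), (-10, 0), (-10, 2), (-11, 2), (-10, 3), (-9, 3), (-10, 4), (-9, 5), (-9, 5), (-9, 6), (-8, 6), (-8, 7), (-7, 7), (-7, 8), (-6, 8), (-6, 9), (-5, 9), (-5, 9), (-4, 10), (-3, 9)]
[320.64048412 225.16821745 127.85994331  68.7       ] [160.91758235 196.24518901 166.34379641  83.5       ]
```

Call:
arm_command --series '[{"linear": [0,-0.008,-0.006],"turn": 0},{"linear": [0,-0.009,-0.006],"turn": 0},{"linear": [0,-0.009,-0.005],"turn": 0},{"linear": [0,-0.009,-0.005],"turn": 0},{"linear": [0,-0.01,-0.004],"turn": 0},{"linear": [0,-0.01,-0.003],"turn": 0},{"linear": [0,-0.01,-0.002],"turn": 0},{"linear": [0,-0.01,-0.002],"turn": 0},{"linear": [0,-0.01,-0.002],"turn": 0},{"linear": [0,-0.01,0],"turn": 0}]'

```text
t: 15.35
ee_pos: [557.5, 229.5, 200.1]
orientation: [-0.029, 3.139, 0.008]
ft_force: [-5.9, 7.2, 13.8]
width: 11.2
grasp_force: 30.0
```

Call:
arm_command --series '[{"linear": [0,-0.011,0],"turn": 0},{"linear": [0,-0.01,0],"turn": 0},{"linear": [0,-0.01,0.002],"turn": 0},{"linear": [0,-0.011,0.002],"turn": 0},{"linear": [0,-0.01,0.003],"turn": 0},{"linear": [0,-0.009,0.003],"turn": 0},{"linear": [0,-0.01,0.004],"turn": 0},{"linear": [0,-0.009,0.005],"turn": 0},{"linear": [0,-0.009,0.005],"turn": 0},{"linear": [0,-0.009,0.006],"turn": 0}]'

```text
t: 16.35
ee_pos: [559.3, 129.5, 168.1]
orientation: [-0.03, 3.14, 0.002]
ft_force: [-0.3, 4.5, 2.9]
width: 11.1
grasp_force: 30.0
```

Call:
arm_command --series '[{"linear": [0,-0.008,0.006],"turn": 0},{"linear": [0,-0.008,0.007],"turn": 0},{"linear": [0,-0.007,0.007],"turn": 0},{"linear": [0,-0.007,0.008],"turn": 0},{"linear": [0,-0.006,0.008],"turn": 0},{"linear": [0,-0.006,0.009],"turn": 0},{"linear": [0,-0.005,0.009],"turn": 0},{"linear": [0,-0.005,0.009],"turn": 0},{"linear": [0,-0.004,0.008],"turn": 0},{"linear": [0,0,0],"turn": 0}]'

```text
t: 17.35
ee_pos: [560.1, 73.1, 94.2]
orientation: [0.029, -3.141, -0.001]
ft_force: [5.6, 3.3, -11.6]
width: 11.1
grasp_force: 30.0
```

Call:
arm_command --series '[{"linear": [0,-0.002,0.003],"turn": 0},{"linear": [0,-0.001,0.003],"turn": 0},{"linear": [0,0,0.003],"turn": 0},{"linear": [0,0,0.001],"turn": 0},{"linear": [0,0,0],"turn": 0}]'

```text
t: 17.85
ee_pos: [560.1, 70.2, 85.5]
orientation: [0.03, -3.141, 0.0]
ft_force: [2.7, 2.2, -5.5]
width: 11.1
grasp_force: 30.0
```

Call:
arm_command --series '[{"linear": [0,0,0.001],"turn": 0},{"linear": [0,0,0.001],"turn": 0},{"linear": [0,0,0.001],"turn": 0},{"linear": [0,0,0],"turn": 0},{"linear": [0,0,0],"turn": 0}]'

```text
t: 18.35
ee_pos: [560.1, 69.6, 83.3]
orientation: [-0.031, 3.141, -0.002]
ft_force: [-0.1, -4.8, 3.6]
width: 11.1
grasp_force: 30.0
```

Call:
arm_command --series '[{"linear": [0,0,0.001],"turn": 0},{"linear": [0,0,0.001],"turn": 0},{"linear": [0,0,0.001],"turn": 0},{"linear": [0,0,0],"turn": 0},{"linear": [0,0,0],"turn": 0}]'

```text
t: 18.85
ee_pos: [560.3, 69.5, 82.7]
orientation: [-0.031, 3.141, -0.002]
ft_force: [-7.6, -5.9, 29.1]
width: 11.3
grasp_force: 30.0
```

A firm stop at bar height ≈83 matches shut. Release, lift and look.

Call:
arm_command --series '[{"linear": [0,0,0],"turn": 0},{"linear": [0,0,0],"turn": 0},{"linear": [0,0,0],"turn": 0},{"linear": [0,0,0],"turn": 0},{"linear": [0,0,-0.01],"turn": 0},{"linear": [0,0,-0.02],"turn": 0},{"linear": [0,0,-0.03],"turn": 0},{"linear": [0,0,-0.03],"turn": 0},{"linear": [0,0,-0.03],"turn": 0},{"linear": [0,0,0],"turn": 0}]' --jaw -0.3

```text
t: 19.85
ee_pos: [562.6, 70.7, 204.7]
orientation: [-0.03, 3.134, 0.001]
ft_force: [0.8, 0.7, -0.3]
width: 30.9
grasp_force: 0.0
```

```bash
python3 - <<'E'
from h import *
d=grab('scene');s=d['frame']
cv2.imwrite('s9.png',s);w=grab('wrist')
A=cv2.resize(s[125:265,190:400],None,fx=3.2,fy=3.2,interpolation=cv2.INTER_CUBIC)
B=cv2.resize(w['frame'],(341,256));C=np.zeros((600,672,3),np.uint8);C[:A.shape[0]]=A[:448];C[448:,:341]=B[:152]
cv2.imwrite('pics/fin.png',C);print(A.shape,ctrl.get_obs()['ee_pos'])
h=np.array([556.9,220.7]);v=np.array([-.019,1])
for dx in(-58,58):
  for zz in(83.5,86.5):print(((proj(d,np.r_[h-v*152+[dx,0],zz])-[190,125])*3.2).round(0),proj(w,np.r_[h-v*152+[dx,0],zz]).round(0))
E
```

```text
(448, 672, 3) [560.32940438  70.42349282 201.00597693]
[269. 142.] [258. 121.]
[269. 140.] [258. 121.]
[302. 209.] [255. 255.]
[303. 207.] [255. 257.]
```

View pics/fin.png

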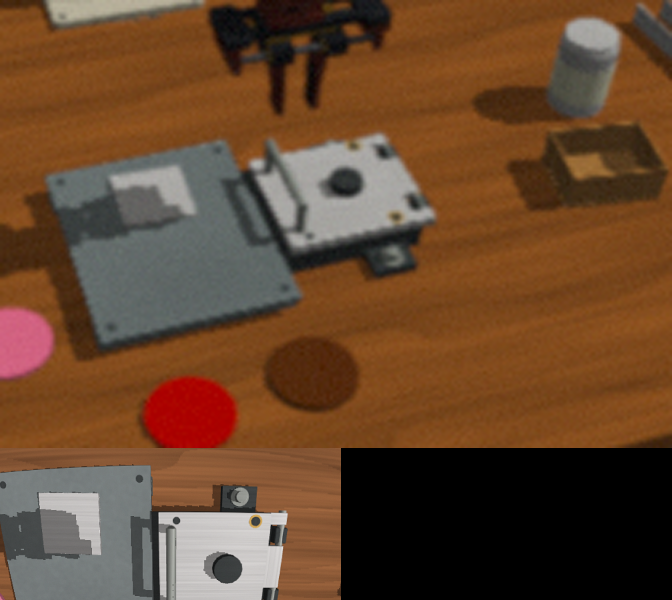

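The picture shows the upper half lying level, with the bar from (269,142) to (302,209), exactly where it is predicted when shut. The square, tin and box are unmoved and the gripper is clear.

```bash
python3 -c "
from workcell import ctrl
print(ctrl.close_job())"
```

```text
the job is handed in; nothing more can be done
None
```

The job is handed in: the round blank was slid into the cavity, where it dropped in flush, the die's upper half was swung over and pressed down to a firm stop, and the square blank, tin and box stayed where they were; the hand-in returned no verdict.

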